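Clear the way and turn the clothes brush round in its pigeonhole

ROBOT

A 6-joint arm with a two-finger parallel gripper is mounted at the origin on the work surface. World frame = base frame: x ahead of the robot, y to its left, z up, the work surface at z = 0. Lengths are in m, angles in rad, forces in N, time in s.
With the tool pointing down it reaches from about 0.25 to 0.775 m from the base axis. Payload 4 kg.
Tool frame: the origin (TCP) lies between the finger pads; the fingertips stand 11 mm ahead of it and the grasp point (between the pads) lies 8 mm behind it; z points along the fingers, y is the direction in which the jaws open and shut (so a half turn about z gives the same grasp; the last joint's range is limited). The gripper opens to 94 mm and grips with 3 to 60 N. Pads are 16 mm wide; open, the fingers measure 119 mm over their backs; the gripper's body (75 mm by 177 mm) begins 78 mm behind the grasp point.
Start: joints at [1.009, 0.087, 1.371, -0, 1.684, -0.103], TCP at [0.244, 0.493, 0.217] pointing down, gripper open.
Joint ranges: [-3.1, 3.1], [-0.76, 2.03], [0.27, 2.55], [-1.08, 4.22], [0.17, 2.65], [-2.57, 2.57]. Speed limits (rad/s): [2.79, 2.79, 3.14, 3.14, 3.14, 3.14].

INTERFACE

Orientations are given as [roll, pitch, yaw] about the fixed x, y, z axes, in that order (R = Rz(yaw) Ry(pitch) Rx(roll)).
In Python, from bench import get_obs, cams, ticket gives the robot as it stands. The module is installed in compiled form; this text tells all that it offers.
- The arm moves only by the shell command python3 -m crank 'ROWS'. ROWS is JSON, a list of rows, each an object of numbers: "tx", "ty", "tz": the shift along the tool's x, y, z in cm; "twist": the turn about the tool's z in degrees; "grip": the opening, from 0 (shut) to 1 (fully open). In form: [{"tx": .., "ty": .., "tz": .., "twist": .., "grip": ..}, ...]. A call has 1 to 12 rows; each row shifts and turns the commanded pose from where the row before left it, along the tool's axes as they then stand; what a row does not reach is not made up. A row lasts 1/8 s, in which the tool goes at most 62.5 mm and 10.7 degrees, less where a joint would pass 70% of its speed; a pose out of reach is approached as far as the arm can. A call is refused whole if a number of a shift passes 6.25 or a number of a turn 10.7, either way. A call with a gripper value outside its range is refused whole. The fingers move at their own pace and stop on an object; the grip force is fixed at half the most. Time passes only in rows, so rows that do not move let the fingers close. It gives the time, the measured TCP pose, the force and the opening at its end, in the units of the state.
- get_obs(): the state, without advancing time (a new reading comes with each control period).
- cams.snapshot(name): name is "scene" or "top" or "wrist"; returns a dict with "frame" (384x512x3 uint8, red, green, blue), "intrinsics" (3x3 intrinsics, pixels), "R" (3x3) and "t" (3): a world point X has camera coordinates R X + t; the wrist camera has in their place "hand_eye" (4x4, takes a point from camera to tool coordinates, whose origin is the TCP and whose axes are the flange's). Camera axes: x right, y down, z forward; pixel columns grow to the right and rows downward; lengths in m; the calibration is good to about 2 mm. A picture is of the moment at which its call begins: read the wrist's pose just before it. There is no depth.
- ticket.close_job(): hands the job in, once; it reports no verdict.
Trained networks look in a picture, given as the dict that the camera call returned (one of the last four; its "shot" number tells which), for a name from the list of things; names that differ only in an ending like _2 or _b are one class to them, and where a whole thing is asked for, a point or a joint stands for the part that bears it (a point fixed in the world has none). Each returns a list of dicts, best first, with "conf" (0 to 1); they miss things now and then, are a little off and sometimes report something else, mostly with a low value. They report only what shows in the picture. A call takes as long as a camera call. They do not tell look-alikes from the thing itself.
- cams.outline_of(picture, query): "region" (384x512 bool, what is visible of it) and "centre" ([column, row] in pixels, amid what is visible of it).
The state is a dict: "time": time; "joint_positions": joint angles; "qvel": joint speeds; "joint_torque": joint torques, N m; "tool_pos": TCP position; "ee_rot": TCP orientation; "wrist_force": force on the tool from outside, world axes, zero at the start; "wrist_torque": the same for the moment, N m; "width": finger opening in m.
Only numpy, scipy, OpenCV 4.12 (cv2) and the standard library are available. Lean on these libraries where they do the work, as an engineer would, in place of code of your own. Each camera call takes 0.05 s, during which the arm holds its last target.

TASK

The clothes brush was put away the wrong way round, handle inside the low rack, and the sunglasses case lies in its way. First set the case aside on the shelf, right way up, well to the left or right of the rack's front; then pull the brush right out, lay it on its bristles on the open shelf and let go, take it again by the handle, and slide it back head first into the same pigeonhole until the whole head is inside, bristles down, and only the handle sticks out. Leave everything else where it is.

Things in the scene. Friction and masses are not known exactly. Their poses are not given: they have to be found in the camera images.
- brush: Clothes brush, 195 mm long, 0.10 to 0.20 kg, brown wood, black bristles below. Origin: level of the bristle tips, centre line, at the neck where head and handle join; z up when lying on its bristles (it lies stably so); +x from handle to head. At the start its handle is in a pigeonhole, the neck 7 to 15 mm past the mouth, 85 to 93 mm of head sticking out.
- brush_head_end (a point): Middle of the free end of the brush's head (brush x = +100 mm, z = 26 mm). The head spans brush x 0 to 100 mm: wooden block 46 mm wide (y), z 16 to 36 mm, over a rigid bristle block 90 x 38 mm, z 0 to 16 mm.
- brush_handle_end (a point): Middle of the free end of the brush's handle (brush x = -95 mm, z = 25 mm). The handle spans brush x -95 to 0 mm, 24 mm wide (y), z 16 to 34 mm, so it hangs 16 mm clear of the shelf.
- rack: Fixed plywood rack, 234 wide (y), 125 deep, 54 mm high: 3 roofed pigeonholes, one with the brush. Origin: on the shelf, middle of the open front (mouth plane); +x into the holes, away from the robot. Holes centred at y -74, 0, +74 mm, each 62 wide, 46 high, 115 mm deep; partitions 12, roof 8 mm; no floor: things in it stand on the shelf (z = 0).
- shoehorn: Bystander in the rack: steel shoehorn, 175 mm long, blade inside; its black handle, 24 mm wide and 18 mm high, sticks out 70 to 78 mm from the mouth. Origin on the shelf under the joint of blade and handle, +x to the blade.
- shoe_tree: Bystander in the rack: small pale wooden shoe tree, 170 mm long, toe inside; a steel rod and a wooden heel block 30 mm wide, 34 mm high stick out 58 to 66 mm from the mouth. Origin on the shelf, 73 mm from the heel end, +x to the toe.
- case: Red plastic sunglasses case, 158 (x) x 62 (y) x 44 mm high, corners rounded by 12 mm, 0.08 to 0.17 kg; origin centre of its underside, z up. At the start it lies across the front of the rack, its long axis within 0.4 rad of the rack's y, its centre 175 to 200 mm in front of the mouth, in the brush's way.
- jar: Bystander: white lidded jar, 60 mm diameter, 48 mm high, standing on the rack's roof, 75 to 90 mm behind the mouth plane; origin centre of its underside. Its top is 102 mm above the shelf. Farther back, beyond x = 0.86 m from the robot, stands a fixed white pegboard 170 mm high.
- bottle: Bystander: amber glass bottle, 60 mm diameter, 145 mm tall, standing; origin centre of its underside. The tallest thing near the rack.
- tin: Bystander: flat round metal shoe-polish tin, 83 mm diameter, 29 mm high, origin centre of its underside.
- carton: Bystander: small cardboard carton 95 (x) x 70 x 55 mm high, origin centre of its underside.
- key_ring: Bystander: steel key ring, 50 mm across, lying flat, 6 mm high (no danger to things lifted over it), with two keys reaching 79 mm from its origin (centre of the ring, on the shelf).
Mind the look-alikes: they are no part of the job. There is more than one size of the case; the job needs the middle-sized.

How it is judged:
By the outcome, as a careful person would: the job done as asked, in the order asked, and still so for the second after the job is handed in, with the robot touching nothing.
It also fails if it takes over 72 s, if anything falls off the work surface, if the arm or the gripper's body presses on something with over 40 N, if the wrist force passes 120 N, or if a joint passes its speed limit or range.

## Working session

There is one attempt and no reset: what is moved stays moved. The work goes in short steps, Python scripts to look and compute and a shell command to move; the robot and the scene stay as the last step left them, time stands still between calls to the robot, and variables do not carry over. Pictures are saved under pics/ and viewed, and the job is handed in when it is done.

```bash
mkdir -p pics
cat > h.py <<'E'
import numpy as np, cv2
from bench import get_obs, cams, ticket
def save(p,name,crop=None,scale=1.5):
    f=p["frame"]
    if crop: f=f[crop[1]:crop[3],crop[0]:crop[2]]
    f=cv2.resize(f,None,fx=scale,fy=scale,interpolation=cv2.INTER_CUBIC)
    cv2.imwrite("pics/"+name,f[:,:,::-1])
def ray(p,uv):
    K=np.array(p["intrinsics"]);R=np.array(p["R"]);t=np.array(p["t"])
    d=R.T@np.linalg.inv(K)@np.array([uv[0],uv[1],1.]);return -R.T@t,d
def atz(p,uv,z):
    c,d=ray(p,uv);return c+d*(z-c[2])/d[2]
def proj(p,X):
    K=np.array(p["intrinsics"]);R=np.array(p["R"]);t=np.array(p["t"])
    c=np.atleast_2d(X)@R.T+t; q=c@K.T; return q[:,:2]/q[:,2:]
E
python3 - <<'E'
from h import *
o=get_obs()
for k,v in o.items(): print(k,np.round(v,3))
for n in("scene","top","wrist"):
    p=cams.snapshot(n); save(p,n+"0.png")
    print(n,p.keys())
    if n!="wrist": print(np.round(p["intrinsics"],1).tolist(),np.round(p["R"],3).tolist(),np.round(p["t"],3))
    else: print(np.round(p["hand_eye"],3).tolist())
E
```

```text
time 0.0
joint_positions [ 1.009  0.088  1.372 -0.     1.684 -0.103]
qvel [-0.001  0.    -0.     0.002  0.    -0.001]
joint_torque [-0.0000e+00 -3.4019e+01 -3.0242e+01  7.2000e-02  3.3000e-02 -0.0000e+00]
tool_pos [0.243 0.493 0.215]
ee_rot [-3.139 -0.     2.683]
wrist_force [-0.782 -0.552  0.548]
wrist_torque [-0.02  -0.039  0.   ]
width 0.094
scene dict_keys(['frame', 'intrinsics', 'R', 't', 'shot'])
[[387.1, 0.0, 254.9], [0.0, 387.1, 191.8], [0.0, 0.0, 1.0]] [[-0.87, 0.494, -0.013], [0.397, 0.683, -0.613], [-0.294, -0.539, -0.79]] [ 0.426 -0.181  1.147]
top dict_keys(['frame', 'intrinsics', 'R', 't', 'shot'])
[[403.2, 0.0, 264.7], [0.0, 403.2, 197.1], [0.0, 0.0, 1.0]] [[-0.028, -0.999, -0.019], [-0.992, 0.03, -0.121], [0.121, 0.015, -0.993]] [0.048 0.543 1.136]
wrist dict_keys(['frame', 'intrinsics', 'hand_eye', 'shot'])
[[-0.001, -0.959, -0.284, 0.083], [1.0, -0.001, -0.0, 0.001], [0.0, -0.284, 0.959, -0.168], [0.0, 0.0, 0.0, 1.0]]
```

View pics/top0.png

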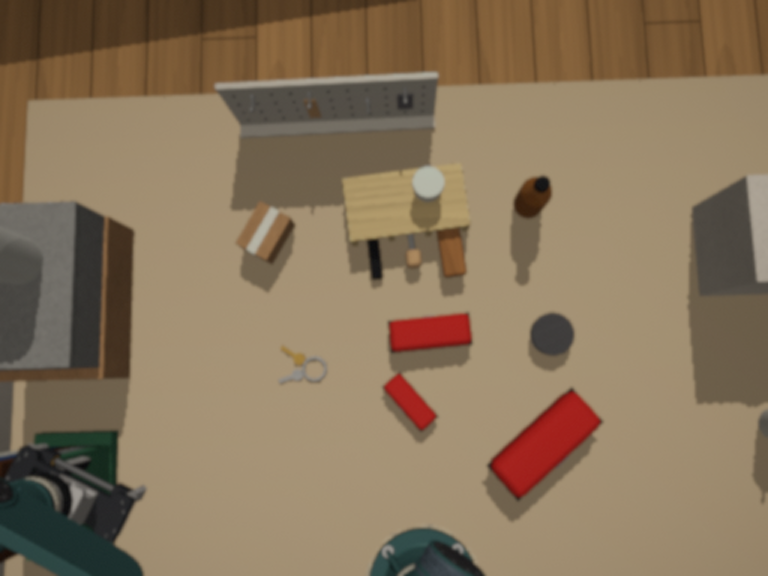

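View pics/scene0.png

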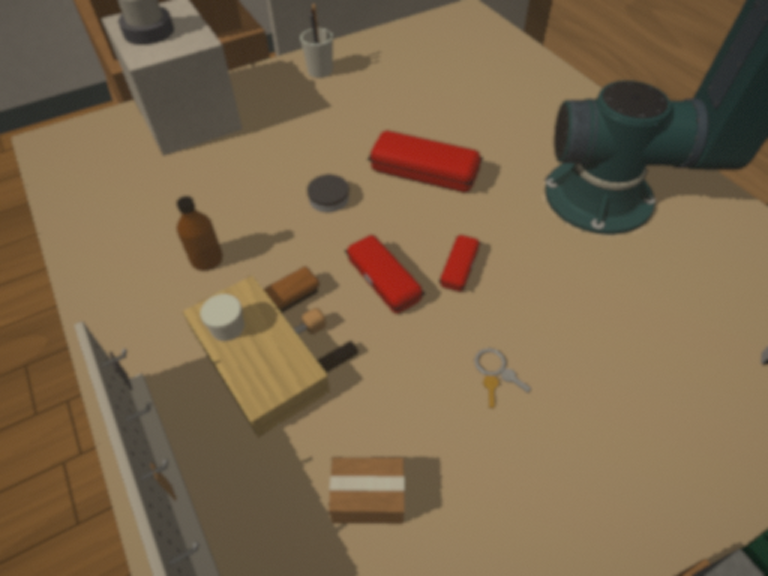

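Run:
```python
from h import *
p=cams.snapshot("top"); save(p,"topz.png",(215,100,415,300),3.9)
s=cams.snapshot("scene"); save(s,"scz.png",(110,120,350,340),3.3)
Z=dict(rack=.054,brush=.036,case=.044,shoehorn=.018,shoe_tree=.034,jar=.102,bottle=0,tin=.029,carton=.055,key_ring=0.003)
for n,z in Z.items():
  for nm,im in(("top",p),):
    for d in cams.outline_of(im,n)[:4]:
        m=d["region"].astype(np.uint8)
        c=max(cv2.findContours(m,0,1)[0],key=cv2.contourArea)[:,0,:]
        w=np.array([atz(im,q,z)[:2] for q in c],np.float32)*1000
        r=cv2.minAreaRect(w)
        print(n,nm,round(d["conf"],2),np.round(d["centre"]),np.round(r[0]),np.round(r[1]),round(r[2],1), cv2.boxPoints(r).round().tolist())
```

```text
rack top 0.89 [265. 135.] [720.  12.] [139. 236.] 6.1 [[638.0, 122.0], [664.0, -113.0], [802.0, -98.0], [776.0, 137.0]]
rack top 0.7 [175. 157.] [672. 286.] [ 91. 102.] 61.4 [[606.0, 270.0], [695.0, 222.0], [739.0, 302.0], [649.0, 350.0]]
brush top 0.96 [301. 168.] [625. -74.] [96. 46.] 7.0 [[575.0, -57.0], [580.0, -103.0], [675.0, -91.0], [669.0, -46.0]]
brush top 0.68 [367. 225.] [ 462. -259.] [83. 77.] 88.3 [[422.0, -299.0], [499.0, -302.0], [502.0, -219.0], [424.0, -216.0]]
case top 0.75 [271. 270.] [342.  15.] [112.  44.] 40.3 [[285.0, -4.0], [313.0, -38.0], [399.0, 35.0], [370.0, 69.0]]
case top 0.63 [302. 168.] [624. -74.] [93. 45.] 8.1 [[575.0, -58.0], [581.0, -103.0], [673.0, -90.0], [667.0, -45.0]]
case top 0.59 [284. 218.] [470. -27.] [ 62. 156.] 4.9 [[433.0, 48.0], [446.0, -107.0], [507.0, -102.0], [494.0, 54.0]]
case top 0.58 [364. 295.] [ 260. -233.] [ 91. 219.] 40.1 [[154.0, -179.0], [295.0, -346.0], [365.0, -287.0], [224.0, -120.0]]
shoe_tree top 0.75 [272. 170.] [632.   0.] [29. 65.] 88.2 [[598.0, -14.0], [664.0, -16.0], [665.0, 14.0], [599.0, 16.0]]
jar top 0.88 [285. 121.] [742. -31.] [56. 63.] 88.0 [[709.0, -58.0], [772.0, -60.0], [774.0, -4.0], [711.0, -2.0]]
jar top 0.61 [252. 173.] [604.  72.] [73. 21.] 5.6 [[566.0, 79.0], [568.0, 57.0], [641.0, 65.0], [639.0, 86.0]]
jar top 0.34 [178. 159.] [660. 272.] [81. 90.] 59.8 [[601.0, 260.0], [679.0, 214.0], [720.0, 284.0], [642.0, 330.0]]
tin top 0.69 [368. 223.] [ 459. -261.] [83. 78.] 88.3 [[419.0, -301.0], [497.0, -303.0], [499.0, -220.0], [422.0, -218.0]]
carton top 0.58 [176. 160.] [672. 282.] [84. 95.] 60.4 [[610.0, 270.0], [692.0, 223.0], [734.0, 295.0], [651.0, 342.0]]
key_ring top 0.57 [199. 244.] [419. 226.] [74. 61.] 88.4 [[387.0, 190.0], [448.0, 188.0], [451.0, 262.0], [389.0, 264.0]]
```

```bash
ls pics
```

```text
scene0.png
scz.png
top0.png
topz.png
wrist0.png
```

View pics/topz.png

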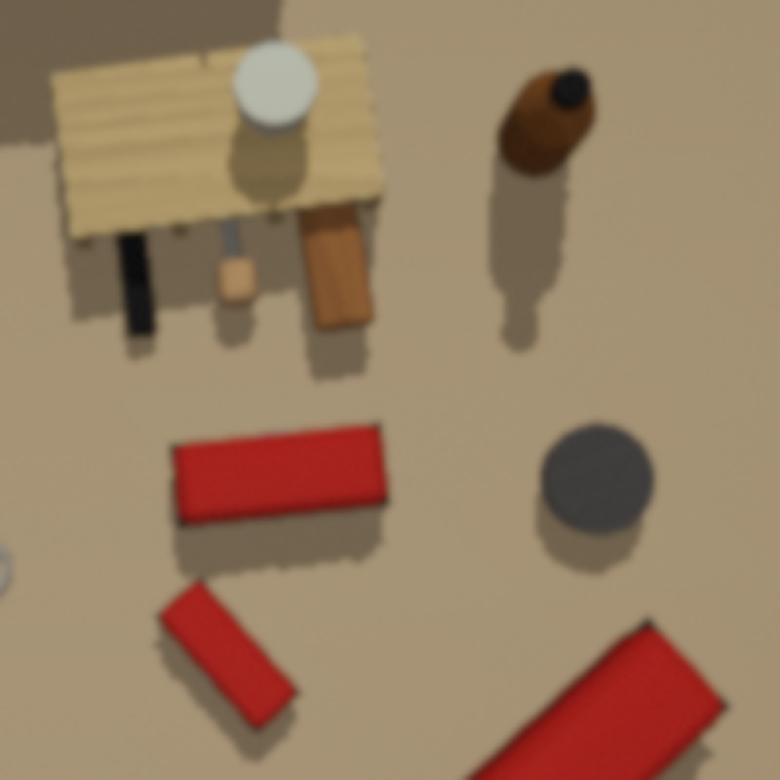

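View pics/scz.png

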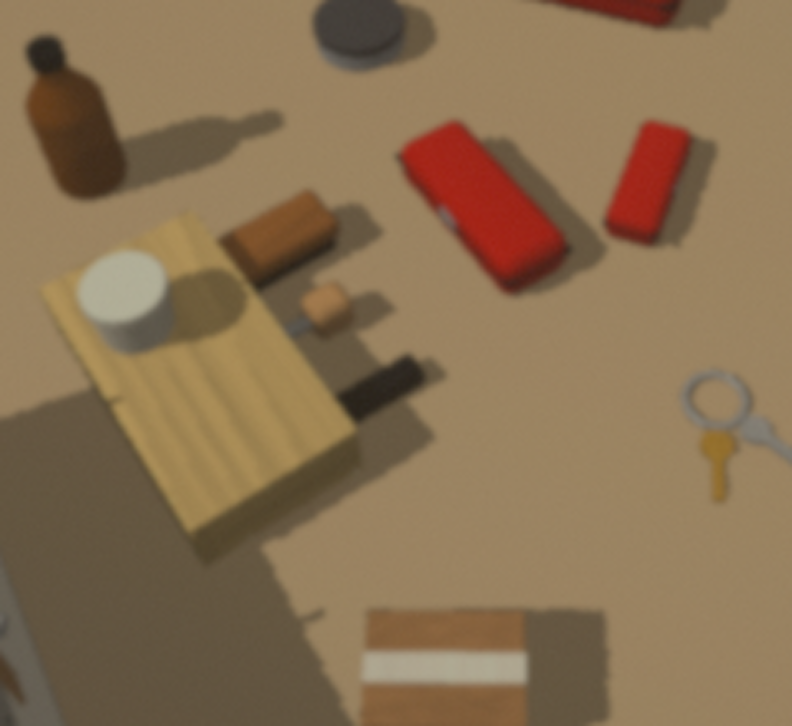

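Run:
```python
from h import *
p=cams.snapshot("top"); s=cams.snapshot("scene")
z=lambda a,b:(215+a/3.9,100+b/3.9)
zs=lambda a,b:(110+a/3.3,120+b/3.3)
f=lambda im,q,h:(atz(im,q,h)[:2]*1000).round(1)
print("rack top FL,FR,BL,BR",[f(p,z(*q),.054) for q in((70,238),(383,195),(52,73),(362,34))])
print("rack sc FL,FR,BL,BR",[f(s,zs(*q),.054) for q in((357,432),(185,213),(190,530),(40,290))])
for q in((318,329),(373,319),(357,205),(300,210)): print("brush top",f(p,z(*q),.036))
for q in((310,192),(337,228),(222,238),(265,285)): print("brush sc",f(s,zs(*q),.036))
for n,z_ in dict(case=.044,bottle=0,brush=.036).items():
    for d in cams.outline_of(s,n)[:4]:
        m=d["region"].astype(np.uint8)
        c=max(cv2.findContours(m,0,1)[0],key=cv2.contourArea)[:,0,:]
        w=np.array([atz(s,q,z_)[:2] for q in c],np.float32)*1000
        r=cv2.minAreaRect(w); print(n,round(d["conf"],2),np.round(d["centre"]),np.round(r[0]),np.round(r[1]),round(r[2],1))
print("bottle base top",f(p,z(535,148),0.0),"sc",f(s,zs(92,172),0))
print("horn end",f(p,z(142,335),.018),"tree end",f(p,z(236,300),.034),f(s,zs(335,310),.034),f(s,zs(415,370),.018))
```

```text
rack top FL,FR,BL,BR [array([648.8, 120.9]), array([ 673.8, -111.3]), array([775.1, 132.1]), array([ 797.4, -100.8])]
rack sc FL,FR,BL,BR [array([652. , 123.9]), array([ 681.6, -109.1]), array([774.2, 134. ]), array([798.8, -94.7])]
brush top [578.  -60.8]
brush top [ 584.2 -101.9]
brush top [671.1 -93.5]
brush top [668.6 -50.7]
brush sc [586.7 -95. ]
brush sc [584.  -52.1]
brush sc [663.9 -87.3]
brush sc [653.4 -30.4]
case 0.98 [252. 181.] [481. -16.] [ 73. 177.] 4.1
case 0.57 [306. 177.] [359.  32.] [123.  45.] 40.2
bottle 0.7 [132. 160.] [ 723. -315.] [215.  68.] 85.3
brush 0.87 [192. 195.] [624. -67.] [87. 63.] 8.6
brush 0.57 [177. 242.] [725.  10.] [133. 269.] 6.0
bottle base top [ 720.1 -236.4] sc [ 725.3 -235.5]
horn end [580.2  71.1] tree end [ 6.02e+02 -6.00e-01] [617.9  14.5] [587.4  79.8]
```

Red candidates in the top view: (284,218) measures 156×62 mm, (271,270) measures 112×44 mm, and (364,295) measures 219×91 mm. The first is the middle-sized case, lying across the rack front. The brush is at (301,168), in the right-hand hole. The rack yaw is about 6°, with its front middle near (0.663, 0.006).

I'll turn and travel to a point above the case, then check it in a close wrist view.

```bash
cat >> h.py <<'E'
def delta(x,y,z,psi):
    o=get_obs();t=np.array(o["tool_pos"]);e=o["ee_rot"]
    dw=np.array([x,y,z])-t
    dp=(psi-e[2]+np.pi)%(2*np.pi)-np.pi
    def loc(a): return np.array([np.cos(a)*dw[0]+np.sin(a)*dw[1],np.sin(a)*dw[0]-np.cos(a)*dw[1],-dw[2]])*100
    print("at",t.round(4),np.round(e,3),"w",round(o["width"],4),"| cm at current yaw",loc(e[2]).round(2),"cm at target yaw",loc(psi).round(2),"twist deg",round(-np.degrees(dp),1))
from scipy.spatial.transform import Rotation as Ro
def wsnap(name=None,crop=None,scale=1.5):
    o=get_obs();p=cams.snapshot("wrist");H=np.array(p["hand_eye"])
    R=Ro.from_euler("xyz",o["ee_rot"]).as_matrix();t=np.array(o["tool_pos"])
    Rc=R@H[:3,:3];tc=R@H[:3,3]+t
    p["R"]=Rc.T;p["t"]=-Rc.T@tc
    if name: save(p,name,crop,scale)
    return p
E
python3 -m crank '[{"twist":9.8},{"twist":9.8},{"twist":9.8},{"twist":9.8},{"twist":9.8},{"twist":9.8},{}]'
python3 -m crank '[{"tx":-5.37,"ty":1.82,"tz":0.2},{"tx":-5.37,"ty":1.82,"tz":0.2},{"tx":-5.37,"ty":1.82,"tz":0.2},{"tx":-5.37,"ty":1.82,"tz":0.2},{"tx":-5.37,"ty":1.82,"tz":0.2},{"tx":-5.37,"ty":1.82,"tz":0.2},{"tx":-5.37,"ty":1.82,"tz":0.2},{"tx":-5.37,"ty":1.82,"tz":0.2},{"tx":-5.37,"ty":1.82,"tz":0.2},{"tx":-5.37,"ty":1.82,"tz":0.2},{}]'
python3 - <<'E'
from h import *
delta(.47,-.027,.018,1.655)
p=wsnap("w1.png")
for d in cams.outline_of(p,"case")[:3]:
    m=d["region"].astype(np.uint8);c=max(cv2.findContours(m,0,1)[0],key=cv2.contourArea)[:,0,:]
    r=cv2.minAreaRect(np.array([atz(p,q,.044)[:2] for q in c],np.float32)*1000)
    print(round(d["conf"],2),np.round(d["centre"]),np.round(r[0]),np.round(r[1]),round(r[2],1))
E
```

```text
at [0.2436 0.4931 0.2165] [ 3.141 -0.     2.683] w 0.0937 | cm at current yaw [-43.34 -36.61  19.85] cm at target yaw [-53.73  18.19  19.85] twist deg 58.9invalid input at $[0]: expected keys tx, ty, tz, twist, grip
invalid input at $[0]: expected keys tx, ty, tz, twist, grip
```

View pics/w1.png

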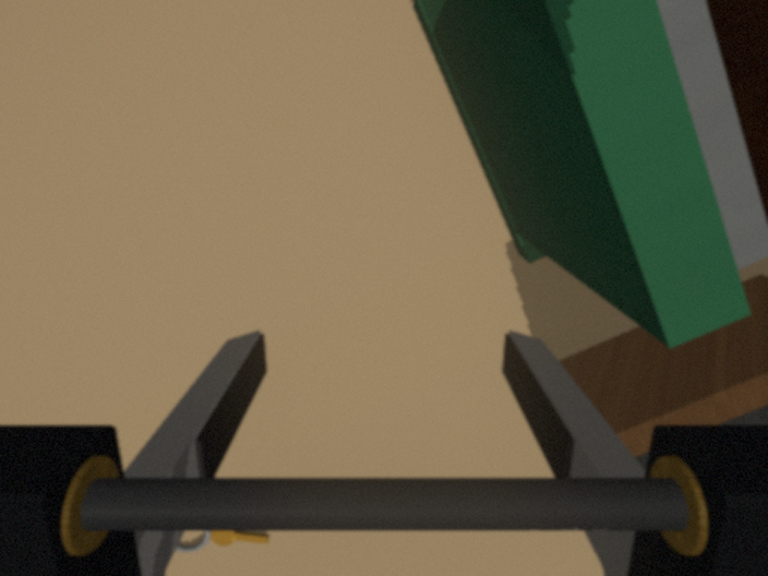

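The picture shows only the open shelf and a green bin at the right, near (650,200), so the arm has not moved. Rows need all five keys. I'll translate clear of the bin first, then twist.

```bash
python3 -m crank '[{"tx":-4.33,"ty":-3.66,"tz":0,"twist":0,"grip":1},{"tx":-4.33,"ty":-3.66,"tz":0,"twist":0,"grip":1},{"tx":-4.33,"ty":-3.66,"tz":0,"twist":0,"grip":1},{"tx":-4.33,"ty":-3.66,"tz":0,"twist":0,"grip":1},{"tx":-4.33,"ty":-3.66,"tz":0,"twist":0,"grip":1},{"tx":0,"ty":0,"tz":0,"twist":9.8,"grip":1},{"tx":0,"ty":0,"tz":0,"twist":9.8,"grip":1},{"tx":0,"ty":0,"tz":0,"twist":9.8,"grip":1},{"tx":0,"ty":0,"tz":0,"twist":9.8,"grip":1},{"tx":0,"ty":0,"tz":0,"twist":9.8,"grip":1},{"tx":0,"ty":0,"tz":0,"twist":9.8,"grip":1},{"tx":0,"ty":0,"tz":0,"twist":0,"grip":1}]'
python3 - <<'E'
from h import *
delta(.47,-.027,.15,1.655)
E
```

```text
time: 2.6
tool_pos: [0.3566, 0.2332, 0.2166]
ee_rot: [3.141, -0.0, 1.659]
wrist_force: [0.6, -0.3, 0.3]
width: 0.0942
at [0.3566 0.2332 0.2166] [ 3.141 -0.     1.659] w 0.0942 | cm at current yaw [-26.91   9.01   6.66] cm at target yaw [-26.88   9.11   6.66] twist deg 0.2
```

```bash
python3 -m crank '[{"tx":-5.38,"ty":1.81,"tz":1,"twist":0,"grip":1},{"tx":-5.38,"ty":1.81,"tz":1,"twist":0,"grip":1},{"tx":-5.38,"ty":1.81,"tz":1,"twist":0,"grip":1},{"tx":-5.38,"ty":1.81,"tz":1,"twist":0,"grip":1},{"tx":-5.38,"ty":1.81,"tz":1,"twist":0.2,"grip":1},{"tx":0,"ty":0,"tz":0,"twist":0,"grip":1}]'
python3 - <<'E'
from h import *
delta(.47,-.027,.018,1.655)
p=wsnap("w2.png")
for d in cams.outline_of(p,"case")[:3]:
    m=d["region"].astype(np.uint8);c=max(cv2.findContours(m,0,1)[0],key=cv2.contourArea)[:,0,:]
    r=cv2.minAreaRect(np.array([atz(p,q,.044)[:2] for q in c],np.float32)*1000)
    print(round(d["conf"],2),np.round(d["centre"]),np.round(r[0]),np.round(r[1]),round(r[2],1))
E
```

```text
time: 3.35
tool_pos: [0.47, -0.0302, 0.1652]
ee_rot: [-3.139, 0.0, 1.65]
wrist_force: [0.1, 0.9, -0.2]
width: 0.0942
at [ 0.47   -0.0302  0.1652] [-3.139  0.     1.65 ] w 0.0942 | cm at current yaw [ 0.31  0.02 14.72] cm at target yaw [ 0.31  0.02 14.72] twist deg -0.3
0.92 [123. 118.] [350.  19.] [110.  45.] 40.2
0.67 [259. 166.] [472. -23.] [ 62. 153.] 3.9
0.66 [ 34. 276.] [ 250. -131.] [58. 41.] 4.6
```

View pics/w2.png

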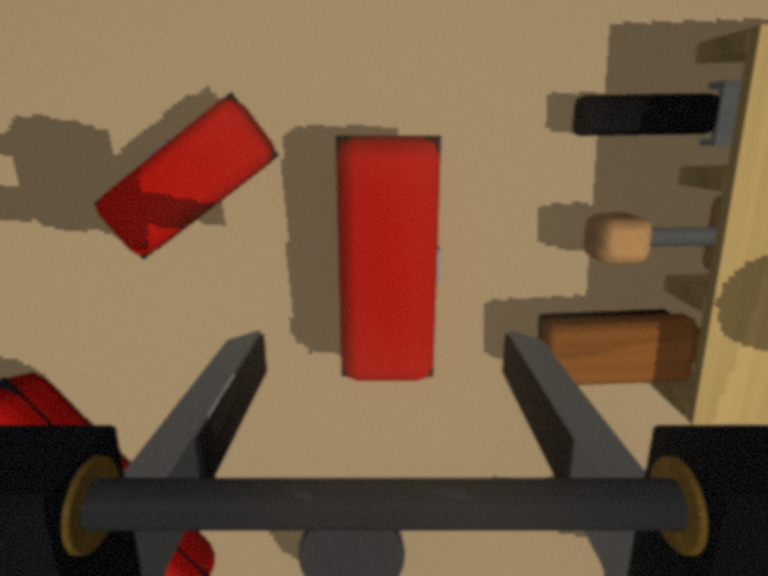

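The wrist view shows the middle red case centred between the fingers at (388,258), clear of the small case at (185,175) and the brush at (620,347). I'll descend and grip.

```bash
python3 -m crank '[{"tx":0.5,"ty":0.1,"tz":4.5,"twist":-0.2,"grip":1},{"tx":0,"ty":0,"tz":4.5,"twist":0,"grip":1},{"tx":0,"ty":0,"tz":3.5,"twist":0,"grip":1},{"tx":0,"ty":0,"tz":2.2,"twist":0,"grip":1},{"tx":0,"ty":0,"tz":0,"twist":0,"grip":1},{"tx":0,"ty":0,"tz":0,"twist":0,"grip":0.5},{"tx":0,"ty":0,"tz":0,"twist":0,"grip":0.5},{"tx":0,"ty":0,"tz":0,"twist":0,"grip":0.5},{"tx":0,"ty":0,"tz":0,"twist":0,"grip":0.5},{"tx":0,"ty":0,"tz":0,"twist":0,"grip":0.5}]'
```

```text
time: 4.7
tool_pos: [0.4711, -0.0221, 0.0203]
ee_rot: [3.14, 0.0, 1.656]
wrist_force: [-0.7, 0.5, 4.0]
width: 0.0617
```

```bash
python3 -m crank '[{"tx":0,"ty":0,"tz":-3,"twist":0,"grip":0.5},{"tx":0,"ty":0,"tz":-4,"twist":0,"grip":0.5},{"tx":4.7,"ty":1.14,"tz":0,"twist":0,"grip":0.5},{"tx":4.7,"ty":1.14,"tz":0,"twist":0,"grip":0.5},{"tx":4.7,"ty":1.14,"tz":0,"twist":0,"grip":0.5},{"tx":4.7,"ty":1.14,"tz":0,"twist":0,"grip":0.5},{"tx":4.7,"ty":1.14,"tz":0,"twist":0,"grip":0.5},{"tx":4.7,"ty":1.14,"tz":0,"twist":0,"grip":0.5},{"tx":4.7,"ty":1.14,"tz":0,"twist":0,"grip":0.5},{"tx":4.7,"ty":1.14,"tz":0,"twist":0,"grip":0.5},{"tx":0,"ty":0,"tz":0,"twist":0,"grip":0.5}]'
python3 - <<'E'
from h import *
delta(.53,.36,.021,1.655)
s=cams.snapshot("scene"); save(s,"s3.png")
E
```

```text
time: 6.08
tool_pos: [0.5283, 0.3631, 0.0877]
ee_rot: [-3.14, 0.0, 1.66]
wrist_force: [-0.1, -0.5, -1.9]
width: 0.0619
at [0.5283 0.3631 0.0877] [-3.14  0.    1.66] w 0.0619 | cm at current yaw [-0.32  0.14  6.67] cm at target yaw [-0.32  0.15  6.67] twist deg 0.3
```

View pics/s3.png

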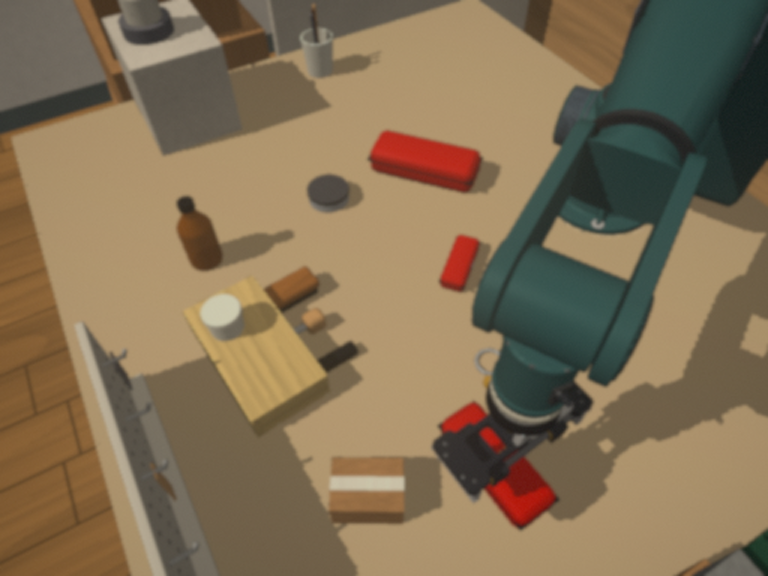

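The case hangs level between the gripper fingers at (500,465), over the open shelf in front of the carton at (367,488). I'll lower it, release and retreat.

```bash
python3 -m crank '[{"tx":0,"ty":0,"tz":3,"twist":0,"grip":0.5},{"tx":0,"ty":0,"tz":2.4,"twist":0,"grip":0.5},{"tx":0,"ty":0,"tz":1.25,"twist":0,"grip":0.5},{"tx":0,"ty":0,"tz":0,"twist":0,"grip":0.5},{"tx":0,"ty":0,"tz":0,"twist":0,"grip":0.9},{"tx":0,"ty":0,"tz":0,"twist":0,"grip":0.9},{"tx":0,"ty":0,"tz":0,"twist":0,"grip":0.9},{"tx":0,"ty":0,"tz":0,"twist":0,"grip":0.9},{"tx":0,"ty":0,"tz":-4,"twist":0,"grip":0.9},{"tx":0,"ty":0,"tz":-5,"twist":0,"grip":0.9},{"tx":0,"ty":0,"tz":-5,"twist":0,"grip":0.9},{"tx":0,"ty":0,"tz":0,"twist":0,"grip":0.9}]'
python3 - <<'E'
from h import *
s=cams.snapshot("scene"); save(s,"s4.png")
delta(.627,-.0745,.165,3.249)
E
```

```text
time: 7.62
tool_pos: [0.5317, 0.362, 0.1698]
ee_rot: [3.131, -0.005, 1.657]
wrist_force: [0.4, 0.4, 0.1]
width: 0.0844
at [0.5303 0.3612 0.1662] [ 3.136e+00 -3.000e-03  1.657e+00] w 0.0844 | cm at current yaw [-44.24   5.9    0.12] cm at target yaw [ -4.94 -44.35   0.12] twist deg -91.2
```

View pics/s4.png

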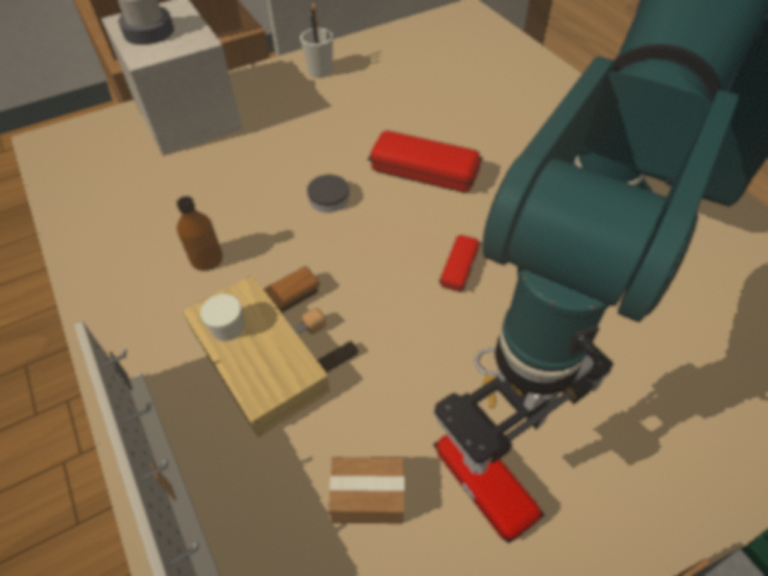

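The case lies right way up at (490,487), well to the left of the rack. Next I'll turn and travel to a point above the brush.

```bash
python3 -m crank '[{"tx":0,"ty":0,"tz":0,"twist":-10.1,"grip":0.9},{"tx":0,"ty":0,"tz":0,"twist":-10.1,"grip":0.9},{"tx":0,"ty":0,"tz":0,"twist":-10.1,"grip":0.9},{"tx":0,"ty":0,"tz":0,"twist":-10.1,"grip":0.9},{"tx":0,"ty":0,"tz":0,"twist":-10.1,"grip":0.9},{"tx":0,"ty":0,"tz":0,"twist":-10.1,"grip":0.9},{"tx":0,"ty":0,"tz":0,"twist":-10.1,"grip":0.9},{"tx":0,"ty":0,"tz":0,"twist":-10.1,"grip":0.9},{"tx":0,"ty":0,"tz":0,"twist":-10.4,"grip":0.9}]'
python3 -m crank '[{"tx":-0.5,"ty":-5.54,"tz":0,"twist":0,"grip":0.75},{"tx":-0.5,"ty":-5.54,"tz":0,"twist":0,"grip":0.75},{"tx":-0.5,"ty":-5.54,"tz":0,"twist":0,"grip":0.75},{"tx":-0.5,"ty":-5.54,"tz":0,"twist":0,"grip":0.75},{"tx":-0.5,"ty":-5.54,"tz":0,"twist":0,"grip":0.75},{"tx":-0.5,"ty":-5.54,"tz":0,"twist":0,"grip":0.75},{"tx":-0.5,"ty":-5.54,"tz":0,"twist":0,"grip":0.75},{"tx":-0.5,"ty":-5.54,"tz":0,"twist":0,"grip":0.75},{"tx":0,"ty":0,"tz":0,"twist":0,"grip":0.75}]'
python3 - <<'E'
from h import *
delta(.627,-.0745,.018,3.249)
p=wsnap("w5.png")
for n,z in(("brush",.036),):
  for d in cams.outline_of(p,n)[:2]:
    m=d["region"].astype(np.uint8);c=max(cv2.findContours(m,0,1)[0],key=cv2.contourArea)[:,0,:]
    r=cv2.minAreaRect(np.array([atz(p,q,z)[:2] for q in c],np.float32)*1000)
    print(n,round(d["conf"],2),np.round(d["centre"]),np.round(r[0]),np.round(r[1]),round(r[2],1),cv2.boxPoints(r).round().tolist())
E
```

```text
time: 8.8
tool_pos: [0.528, 0.3598, 0.16]
ee_rot: [-3.14, -0.004, -3.029]
wrist_force: [-0.3, -0.3, -0.7]
width: 0.0847
time: 9.93
tool_pos: [0.6151, -0.0798, 0.1598]
ee_rot: [3.141, -0.005, -3.041]
wrist_force: [0.7, 0.4, 0.0]
width: 0.0704
at [ 0.6151 -0.0798  0.1598] [ 3.141 -0.005 -3.041] w 0.0704 | cm at current yaw [-1.24  0.41 14.18] cm at target yaw [-1.24  0.4  14.18] twist deg -0.4
brush 0.81 [260. 192.] [627. -75.] [99. 44.] 7.1 [[576.0, -59.0], [581.0, -103.0], [679.0, -91.0], [674.0, -47.0]]
```

View pics/w5.png

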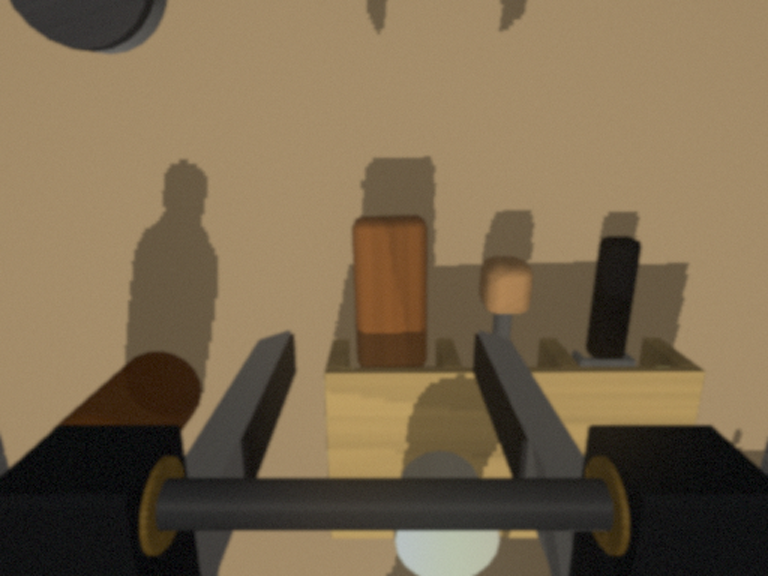

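Run:
```python
from h import *
p=wsnap("w6.png",(150,120,480,290),2.4)
for q in((218,248),(468.7,246.7)): print(atz(p,q,.054)*1000)
for X in((.6613,.005),(.6668,.0074)): print(proj(p,[[X[0],X[1],.054]]))
delta(.626,-.0755,.018,3.249)
```

```text
[ 675.80329821 -103.79978495   54.        ]
[650.57100098 125.32759975  54.        ]
[[337.52249706 244.89952362]]
[[339.05552283 250.54483364]]
at [ 0.6152 -0.0752  0.1612] [ 3.140e+00 -3.000e-03 -3.035e+00] w 0.0705 | cm at current yaw [-1.07 -0.15 14.32] cm at target yaw [-1.07 -0.15 14.32] twist deg -0.0
```

View pics/w6.png

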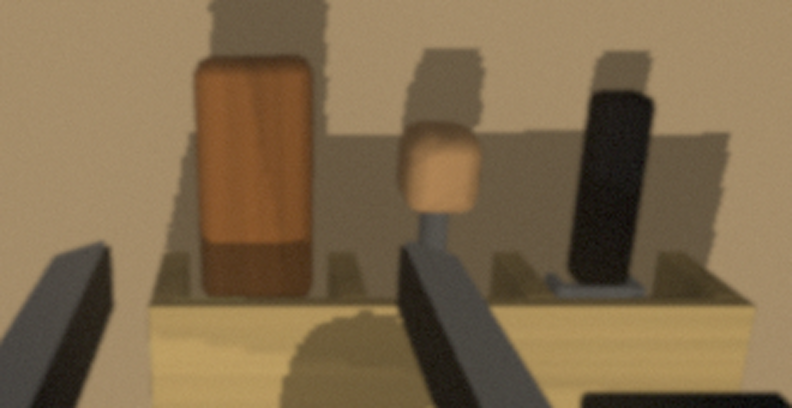

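The roof's front edge runs along row 246, from column 212 to 464, so the rack mid-front is about (0.663, 0.0065) with yaw about 0.11. The brush is centred in its hole and the fingers clear the shoe tree. I'll descend and grip the head.

```bash
python3 -m crank '[{"tx":-1.07,"ty":-0.1,"tz":4.5,"twist":0,"grip":0.75},{"tx":0,"ty":0,"tz":4.5,"twist":0,"grip":0.75},{"tx":0,"ty":0,"tz":3.3,"twist":0,"grip":0.75},{"tx":0,"ty":0,"tz":1.9,"twist":0,"grip":0.75},{"tx":0,"ty":0,"tz":0,"twist":0,"grip":0.75},{"tx":0,"ty":0,"tz":0,"twist":0,"grip":0.35},{"tx":0,"ty":0,"tz":0,"twist":0,"grip":0.35},{"tx":0,"ty":0,"tz":0,"twist":0,"grip":0.35},{"tx":0,"ty":0,"tz":0,"twist":0,"grip":0.35},{"tx":0,"ty":0,"tz":0,"twist":0,"grip":0.35}]'
```

```text
time: 11.32
tool_pos: [0.6279, -0.0756, 0.0228]
ee_rot: [3.142, 0.003, -3.035]
wrist_force: [-0.5, 1.4, 4.7]
width: 0.0456
```

```bash
python3 -m crank '[{"tx":0,"ty":0,"tz":-0.3,"twist":0,"grip":0.35},{"tx":1.5,"ty":0,"tz":0,"twist":0,"grip":0.35},{"tx":2.5,"ty":0,"tz":0,"twist":0,"grip":0.35},{"tx":2.5,"ty":0,"tz":0,"twist":0,"grip":0.35},{"tx":2.5,"ty":0,"tz":0,"twist":0,"grip":0.35},{"tx":2.5,"ty":0,"tz":0,"twist":0,"grip":0.35},{"tx":2.5,"ty":0,"tz":0,"twist":0,"grip":0.35},{"tx":0,"ty":0,"tz":0,"twist":0,"grip":0.35}]'
python3 - <<'E'
from h import *
s=cams.snapshot("scene"); save(s,"s7.png")
E
```

```text
time: 12.32
tool_pos: [0.486, -0.091, 0.0234]
ee_rot: [3.141, -0.002, -3.036]
wrist_force: [0.2, 0.4, -1.8]
width: 0.0456
```

View pics/s7.png

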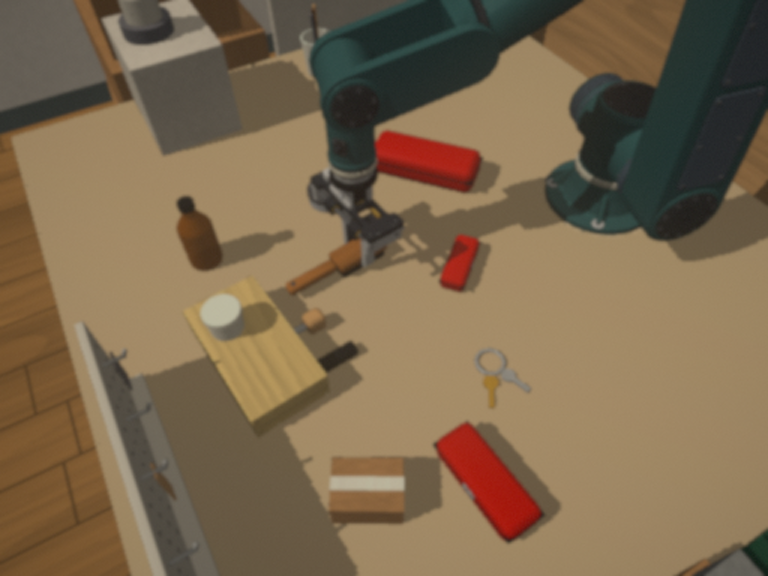

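The brush is right out of the rack, with its handle end at (290,289), clear of the mouth. I'll lift it and turn it half round.

```bash
python3 -m crank '[{"tx":0,"ty":0,"tz":-3.5,"twist":0,"grip":0.35},{"tx":0,"ty":0,"tz":-4,"twist":0,"grip":0.35},{"tx":0,"ty":0,"tz":-1,"twist":5,"grip":0.35},{"tx":0,"ty":0,"tz":0,"twist":10,"grip":0.35},{"tx":0,"ty":0,"tz":0,"twist":10,"grip":0.35},{"tx":0,"ty":0,"tz":0,"twist":10,"grip":0.35},{"tx":0,"ty":0,"tz":0,"twist":10,"grip":0.35},{"tx":0,"ty":0,"tz":0,"twist":10,"grip":0.35},{"tx":0,"ty":0,"tz":0,"twist":10,"grip":0.35},{"tx":0,"ty":0,"tz":0,"twist":10,"grip":0.35},{"tx":0,"ty":0,"tz":0,"twist":10,"grip":0.35},{"tx":0,"ty":0,"tz":0,"twist":10,"grip":0.35}]'
python3 -m crank '[{"tx":0,"ty":0,"tz":0,"twist":10,"grip":0.35},{"tx":0,"ty":0,"tz":0,"twist":10,"grip":0.35},{"tx":0,"ty":0,"tz":0,"twist":10,"grip":0.35},{"tx":0,"ty":0,"tz":0,"twist":10,"grip":0.35},{"tx":0,"ty":0,"tz":0,"twist":10,"grip":0.35},{"tx":0,"ty":0,"tz":0,"twist":10,"grip":0.35},{"tx":0,"ty":0,"tz":0,"twist":10,"grip":0.35},{"tx":0,"ty":0,"tz":0,"twist":10,"grip":0.35},{"tx":0,"ty":0,"tz":0,"twist":5,"grip":0.35},{"tx":0,"ty":0,"tz":0,"twist":0,"grip":0.35}]'
python3 - <<'E'
from h import *
delta(.55,-.082,.022,.109)
s=cams.snapshot("scene"); save(s,"s8.png",(150,50,400,250),3)
E
```

```text
time: 13.88
tool_pos: [0.4885, -0.0907, 0.1085]
ee_rot: [-3.141, -0.0, 1.585]
wrist_force: [0.3, 0.3, -1.9]
width: 0.0459
time: 15.12
tool_pos: [0.4883, -0.0907, 0.1086]
ee_rot: [-3.141, 0.0, 0.108]
wrist_force: [-0.4, -0.1, -2.8]
width: 0.0456
at [ 0.4883 -0.0907  0.1086] [-3.141  0.     0.108] w 0.0456 | cm at current yaw [ 6.22 -0.2   8.66] cm at target yaw [ 6.22 -0.19  8.66] twist deg -0.1
```

View pics/s8.png

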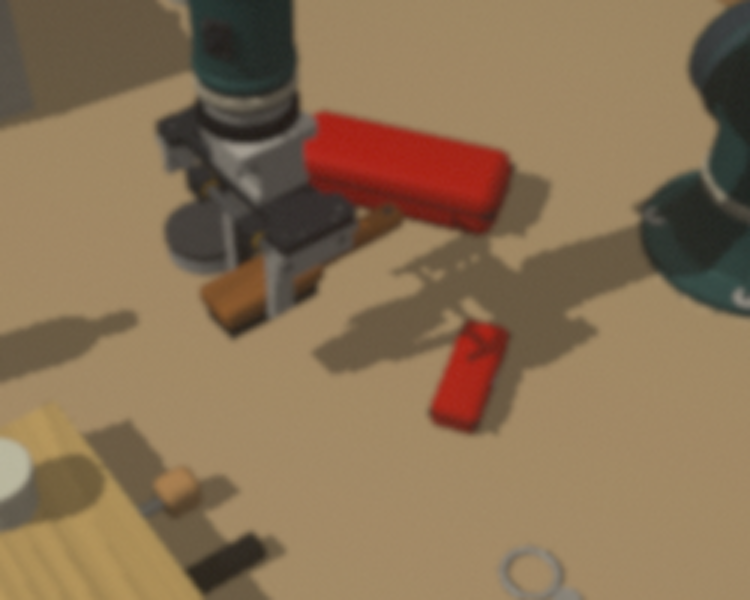

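The brush is held level with its head towards the rack (head at (240,300) and handle end at (395,215) in the crop). I'll lay it down on the hole's line and let go.

```bash
python3 -m crank '[{"tx":3.1,"ty":-0.1,"tz":2,"twist":0,"grip":0.35},{"tx":3.1,"ty":-0.1,"tz":2.5,"twist":0,"grip":0.35},{"tx":0,"ty":0,"tz":2.5,"twist":0,"grip":0.35},{"tx":0,"ty":0,"tz":1.25,"twist":0,"grip":0.35},{"tx":0,"ty":0,"tz":0.5,"twist":0,"grip":0.35},{"tx":0,"ty":0,"tz":0,"twist":0,"grip":0.35},{"tx":0,"ty":0,"tz":0,"twist":0,"grip":0.7},{"tx":0,"ty":0,"tz":0,"twist":0,"grip":0.7},{"tx":0,"ty":0,"tz":0,"twist":0,"grip":0.7},{"tx":0,"ty":0,"tz":-5,"twist":0,"grip":0.7},{"tx":0,"ty":0,"tz":-5,"twist":0,"grip":0.7},{"tx":0,"ty":0,"tz":-2,"twist":0,"grip":0.7}]'
python3 -m crank '[{"tx":-5,"ty":0,"tz":0,"twist":0,"grip":0.6},{"tx":-5.5,"ty":0,"tz":0,"twist":0,"grip":0.6},{"tx":0,"ty":0,"tz":0,"twist":0,"grip":0.6},{"tx":0,"ty":0,"tz":0,"twist":0,"grip":0.6}]'
python3 - <<'E'
from h import *
p=wsnap("w9.png")
s=cams.snapshot("scene"); save(s,"s9.png")
for im,n,z in((p,"brush",.036),(p,"brush_handle_end",.034),(p,"rack",.054),(s,"brush",.036)):
  for d in cams.outline_of(im,n)[:2]:
    m=d["region"].astype(np.uint8);c=max(cv2.findContours(m,0,1)[0],key=cv2.contourArea)[:,0,:]
    r=cv2.minAreaRect(np.array([atz(im,q,z)[:2] for q in c],np.float32)*1000)
    print(n,round(d["conf"],2),np.round(d["centre"]),np.round(r[0]),np.round(r[1]),round(r[2],1),cv2.boxPoints(r).round().tolist())
delta(.45,-.0925,.02,.109)
E
```

```text
time: 16.68
tool_pos: [0.5509, -0.0827, 0.1457]
ee_rot: [3.139, -0.006, 0.107]
wrist_force: [1.2, 0.2, -0.6]
width: 0.0659
time: 17.18
tool_pos: [0.4455, -0.0936, 0.1421]
ee_rot: [3.141, -0.002, 0.106]
wrist_force: [0.1, -0.5, -0.0]
width: 0.0565
brush 0.93 [257.  84.] [501. -87.] [185.  45.] 6.9 [[406.0, -76.0], [411.0, -120.0], [595.0, -98.0], [590.0, -54.0]]
brush_handle_end 0.75 [256.  86.] [500. -87.] [186.  46.] 6.4 [[405.0, -74.0], [410.0, -120.0], [595.0, -99.0], [590.0, -54.0]]
brush 0.75 [324. 321.] [536. 355.] [ 69. 159.] 4.6 [[495.0, 432.0], [508.0, 273.0], [576.0, 279.0], [564.0, 437.0]]
brush 0.74 [225. 176.] [506. -75.] [198.  65.] 4.5 [[405.0, -50.0], [410.0, -115.0], [607.0, -100.0], [602.0, -35.0]]
at [ 0.4455 -0.0934  0.1415] [-3.141 -0.     0.107] w 0.0563 | cm at current yaw [ 0.46 -0.04 12.15] cm at target yaw [ 0.46 -0.04 12.15] twist deg -0.1
```

View pics/w9.png

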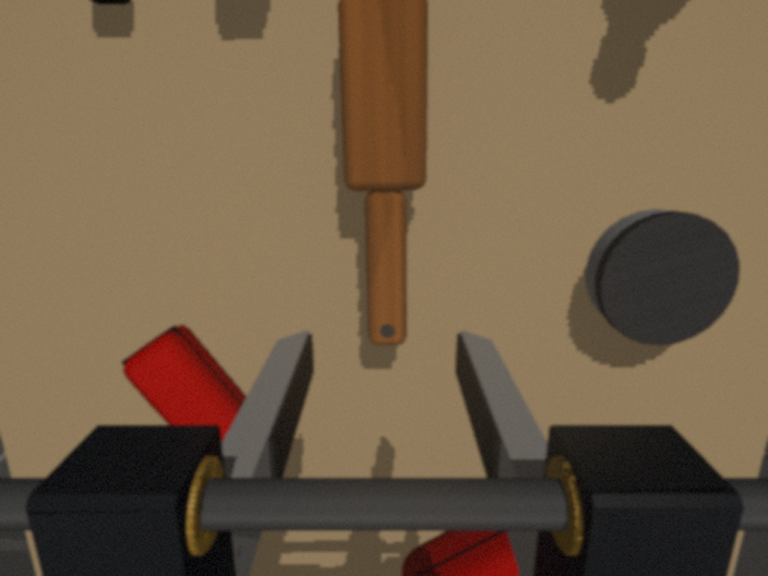

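View pics/s9.png

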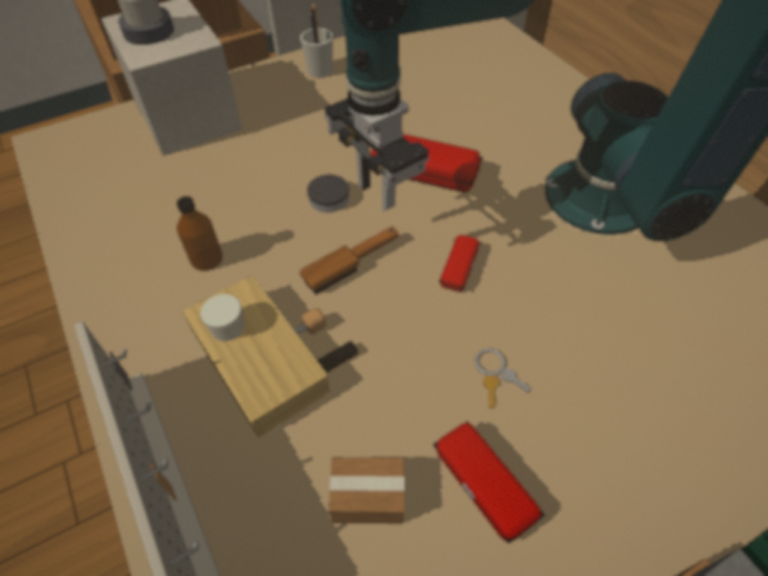

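The brush lies on its bristles on the open shelf, released, with its handle towards the robot (neck at (385,190), handle end at (387,342)). I'll measure those two points.

Run:
```python
from h import *
p=wsnap()
n=atz(p,(385/1.5,189/1.5),.035);e=atz(p,(387.5/1.5,343/1.5),.033);h=atz(p,(383/1.5,2/1.5),.036)
print(n*1000,e*1000,h*1000,np.linalg.norm(n-e), np.degrees(np.arctan2(*(n-e)[[1,0]])))
M=np.array([.663,.0065]);a=.11;ex=np.array([np.cos(a),np.sin(a)]);ey=np.array([-np.sin(a),np.cos(a)])
for q in(n,e,h): print("rack coords",((q[:2]-M)@ex).round(4),((q[:2]-M)@ey).round(4))
g=n[:2]+( -.045)*ex; print("grasp",g); delta(g[0],g[1],.02,.109)
```

```text
[499.84824772 -87.30835848  35.        ] [408.00340403 -98.71735944  33.        ] [590.84901878 -76.52152856  36.        ] 0.0925723534056261 7.081030157678252
rack coords -0.1725 -0.0753
rack coords -0.265 -0.0766
rack coords -0.0808 -0.0746
grasp [ 0.45512022 -0.09224838]
at [ 0.4453 -0.0933  0.1414] [-3.141  0.     0.107] w 0.0562 | cm at current yaw [ 0.99 -0.   12.14] cm at target yaw [ 0.99 -0.   12.14] twist deg -0.1
```

```bash
python3 -m crank '[{"tx":1.0,"ty":0,"tz":4,"twist":0,"grip":0.6},{"tx":0,"ty":0,"tz":4,"twist":0,"grip":0.6},{"tx":0,"ty":0,"tz":2.7,"twist":0,"grip":0.6},{"tx":0,"ty":0,"tz":1.4,"twist":0,"grip":0.6},{"tx":0,"ty":0,"tz":0,"twist":0,"grip":0.6},{"tx":0,"ty":0,"tz":0,"twist":0,"grip":0.15},{"tx":0,"ty":0,"tz":0,"twist":0,"grip":0.15},{"tx":0,"ty":0,"tz":0,"twist":0,"grip":0.15},{"tx":0,"ty":0,"tz":0,"twist":0,"grip":0.15},{"tx":0,"ty":0,"tz":0,"twist":0,"grip":0.15},{"tx":0,"ty":0,"tz":0,"twist":0,"grip":0.15}]'
python3 -m crank '[{"tx":1,"ty":0,"tz":0,"twist":0,"grip":0.15},{"tx":2,"ty":0,"tz":0,"twist":0,"grip":0.15},{"tx":2,"ty":0,"tz":0,"twist":0,"grip":0.15},{"tx":0,"ty":0,"tz":0,"twist":0,"grip":0.15}]'
python3 - <<'E'
from h import *
p=wsnap("w10.png")
s=cams.snapshot("scene"); save(s,"s10.png",(110,120,310,270),3.9)
t=cams.snapshot("top"); save(t,"t10.png",(215,100,365,250),4)
delta(.635,-.0725,.02,.109)
E
```

```text
time: 18.9
tool_pos: [0.4549, -0.0925, 0.021]
ee_rot: [3.141, -0.001, 0.107]
wrist_force: [-0.9, 1.1, 2.3]
width: 0.0235
time: 19.4
tool_pos: [0.5061, -0.087, 0.0208]
ee_rot: [3.141, -0.003, 0.107]
wrist_force: [2.2, -0.0, 2.0]
width: 0.0236
at [ 0.5052 -0.087   0.0208] [ 3.141e+00 -2.000e-03  1.070e-01] w 0.0238 | cm at current yaw [13.06 -0.06  0.08] cm at target yaw [13.06 -0.03  0.08] twist deg -0.1
```

View pics/w10.png

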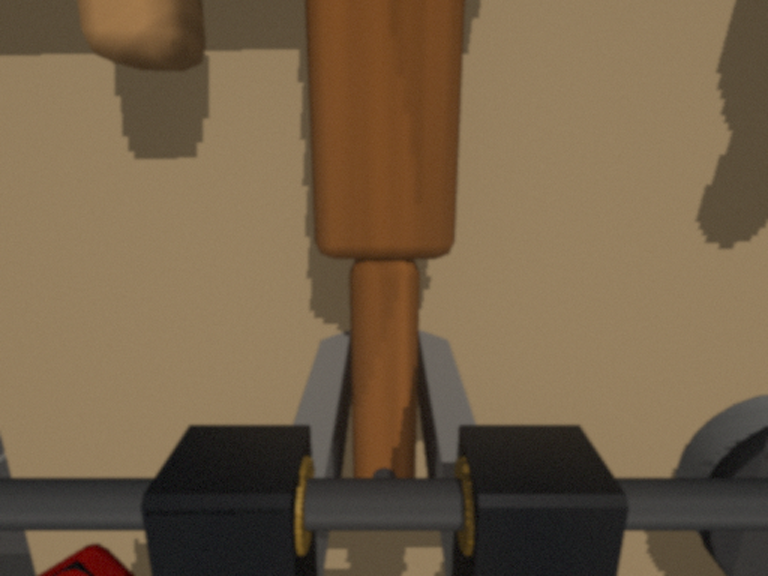

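View pics/s10.png

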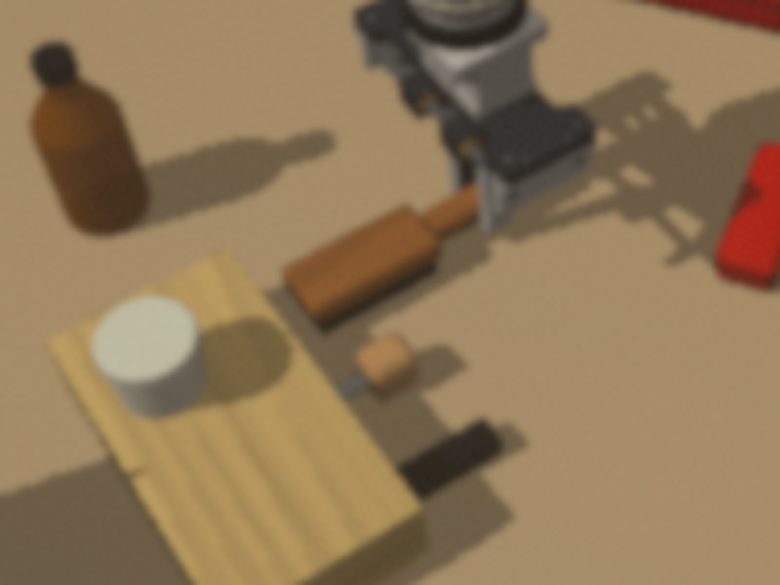

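View pics/t10.png

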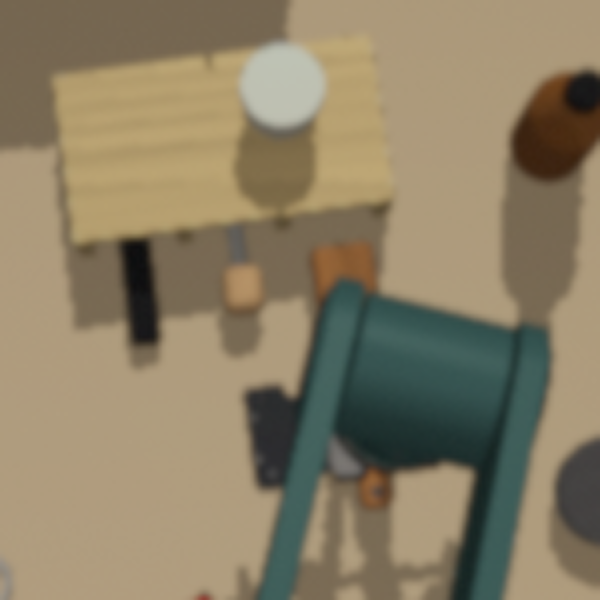

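Run:
```python
from h import *
t=cams.snapshot("top"); save(t,"t11.png",(280,135,330,175),15)
s=cams.snapshot("scene"); save(s,"s11.png",(160,165,240,225),9.5)
```

```text
(no output)
```

View pics/t11.png

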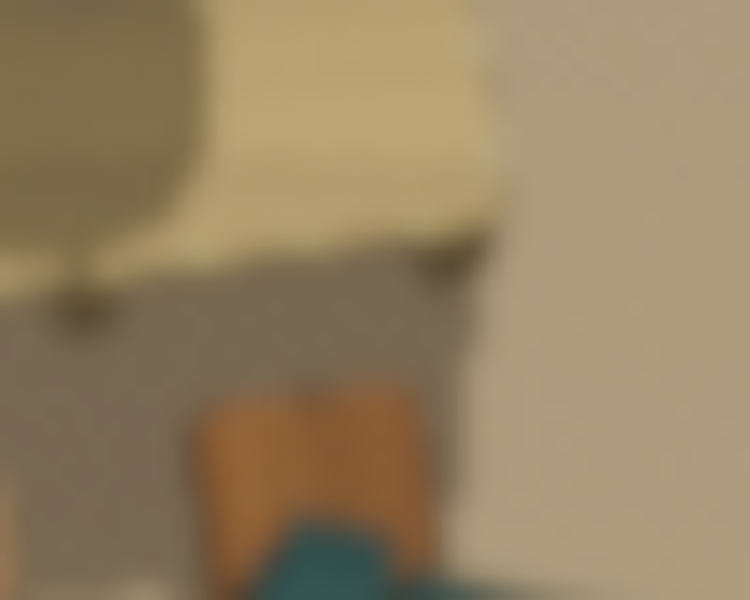

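View pics/s11.png

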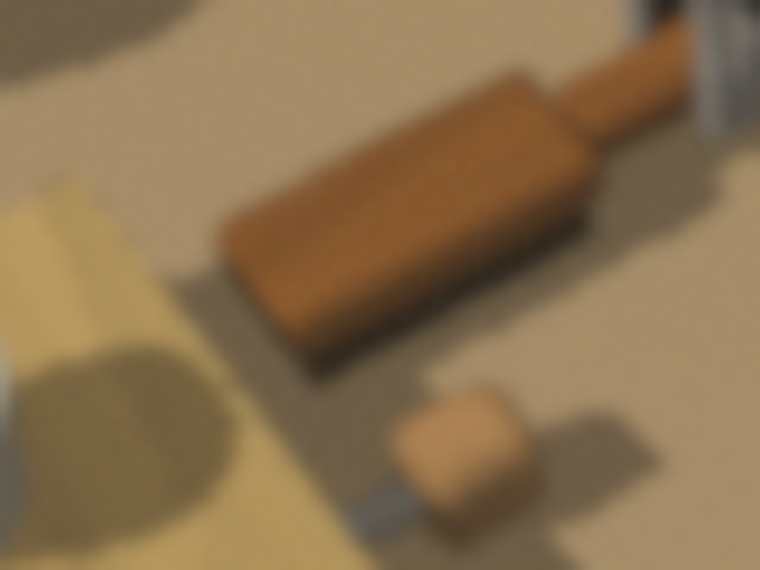

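Run:
```python
from h import *
t=cams.snapshot("top");s=cams.snapshot("scene")
a=.11;ex=np.array([np.cos(a),np.sin(a)]);ey=np.array([-np.sin(a),np.cos(a)])
b=atz(t,(280+311/15,135+392/15),.036)[:2]
for z in(.01,.025,.04):
    l=atz(t,(280+86/15,135+305/15),z)[:2];r=atz(t,(280+459/15,135+258/15),z)[:2];h=(l+r)/2
    print(z,l,r,h,"hole-brush along",(h-b)@ex,"lat",(h-b)@ey,"width",np.linalg.norm(l-r))
# roof corner FR, FL
fr=atz(t,(280+493/15,135+218/15),.054)[:2];print("b",b,"FR",fr,"hole from FR lat",(fr-b)@ey+.043)
# scene: brush end corners, roof FR corner
f=lambda u,v,z:atz(s,(160+u/9.5,165+v/9.5),z)[:2]
A=f(222,235,.036);B=f(308,352,.036);C=f(75,172,.054)
print("scene brush",A,B,"FR",C,"lat",(C-(A+B)/2)@ey+.043, "along",(C-(A+B)/2)@ex)
```

```text
0.01 [ 0.67065716 -0.03348571] [ 0.67783803 -0.10810308] [ 0.6742476  -0.07079439] hole-brush along 0.02850557416166627 lat 0.0016589961049185593 width 0.07496210508104907
0.025 [ 0.66725479 -0.03287556] [ 0.67434466 -0.10654734] [ 0.67079972 -0.06971145] hole-brush along 0.025197424960020632 lat 0.0031138984457827414 width 0.07401214737841354
0.04 [ 0.66385242 -0.0322654 ] [ 0.67085129 -0.1049916 ] [ 0.66735185 -0.0686285 ] hole-brush along 0.021889275758374887 lat 0.0045688007866469624 width 0.07306218967577799
b [ 0.64609643 -0.07557266] FR [ 0.67522427 -0.11038158] hole from FR lat 0.005203850478257298
scene brush [ 0.64766495 -0.08666238] [ 0.64358077 -0.0397814 ] FR [ 0.67593571 -0.11108377] lat -0.007900303082550464 along 0.02487545092724535
```

```bash
python3 -m crank '[{"tx":1,"ty":-0.15,"tz":0,"twist":0,"grip":0.15},{"tx":1,"ty":0,"tz":0,"twist":0,"grip":0.15},{"tx":0,"ty":0,"tz":0,"twist":0,"grip":0.15}]'
python3 - <<'E'
from h import *
p=wsnap("w12.png")
s=cams.snapshot("scene"); save(s,"s12.png",(160,165,240,225),9.5)
E
```

```text
time: 20.12
tool_pos: [0.5221, -0.0836, 0.0207]
ee_rot: [-3.141, 0.005, 0.107]
wrist_force: [-3.8, -0.7, 7.3]
width: 0.0235
```

View pics/w12.png

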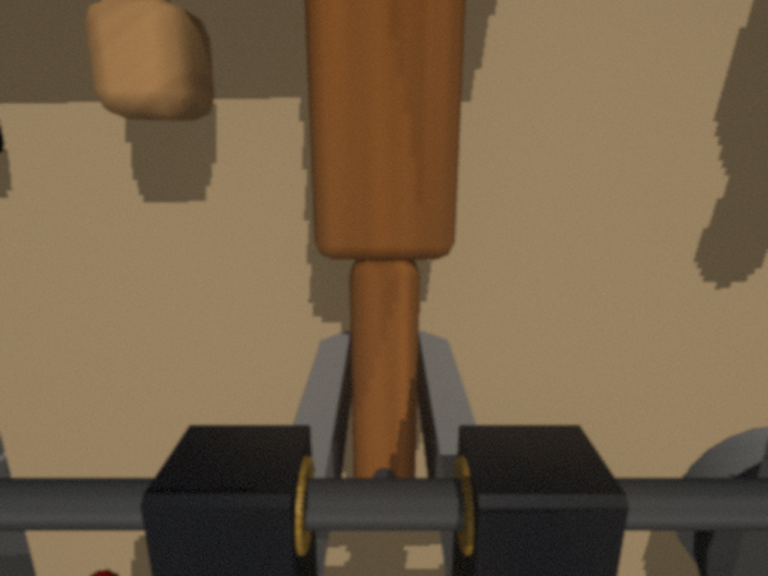

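View pics/s12.png

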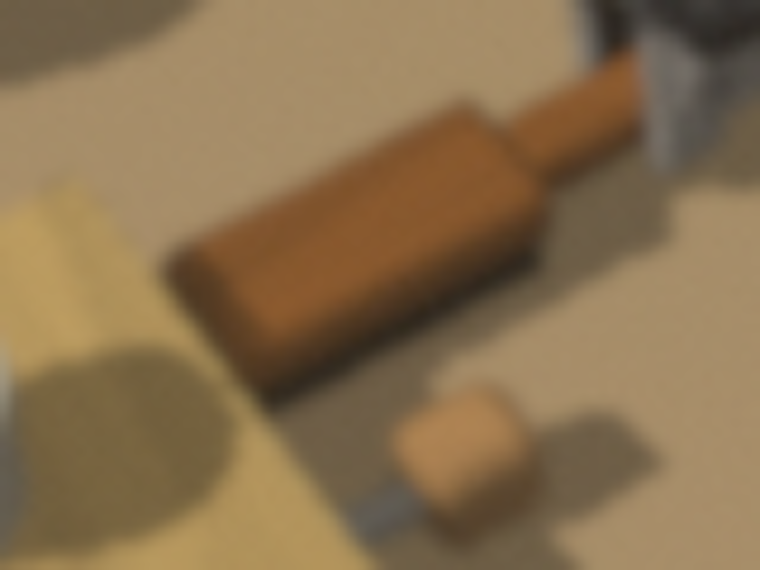

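```bash
python3 -m crank '[{"tx":1,"ty":0,"tz":0,"twist":0,"grip":0.15},{"tx":1,"ty":0,"tz":0,"twist":0,"grip":0.15},{"tx":0,"ty":0,"tz":0,"twist":0,"grip":0.15}]'
python3 - <<'E'
from h import *
p=wsnap("w13.png")
t=cams.snapshot("top"); save(t,"t13.png",(270,125,340,180),10)
s=cams.snapshot("scene"); save(s,"s13.png",(160,165,240,225),9.5)
E
```

```text
time: 20.6
tool_pos: [0.542, -0.0814, 0.0206]
ee_rot: [-3.141, 0.005, 0.107]
wrist_force: [-2.7, -0.4, 5.7]
width: 0.0239
```

View pics/t13.png

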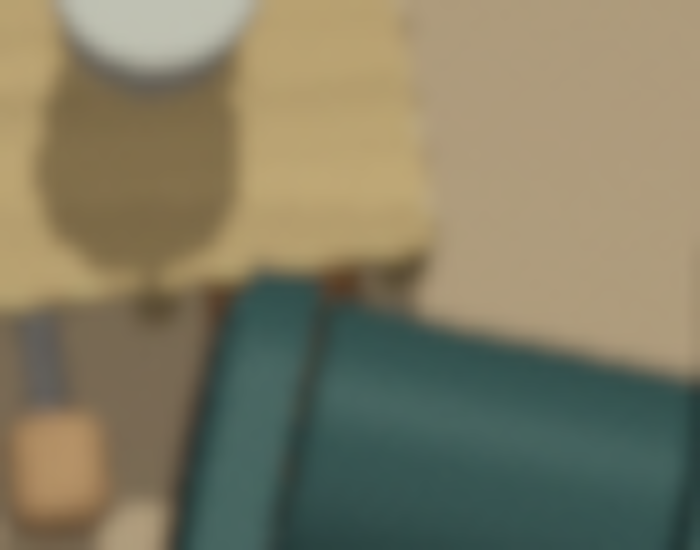

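View pics/s13.png

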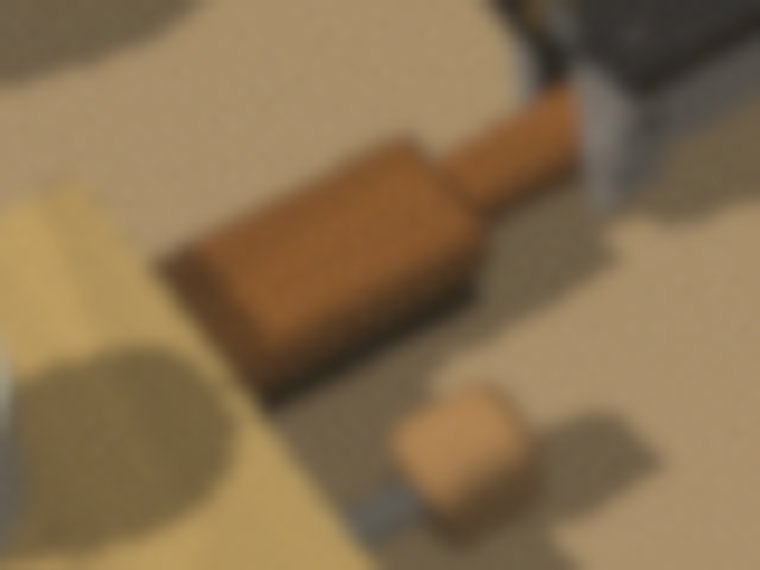

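View pics/w13.png

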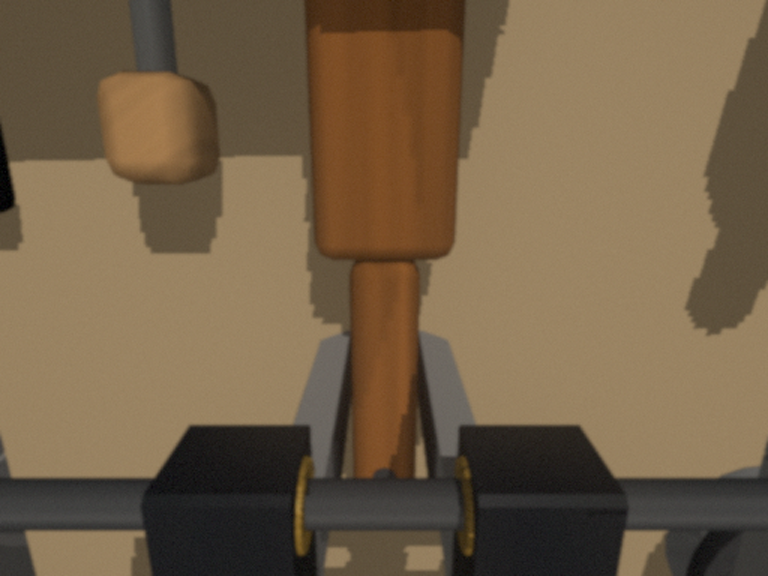

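The head's end is past the mouth with low force. The top view shows the right-hand gap a little smaller, about 5 mm against 9 mm, so I'll nudge 2 mm left while sliding on.

```bash
python3 -m crank '[{"tx":1.5,"ty":-0.2,"tz":0,"twist":0,"grip":0.15},{"tx":1.5,"ty":0,"tz":0,"twist":0,"grip":0.15},{"tx":1.5,"ty":0,"tz":0,"twist":0,"grip":0.15},{"tx":0,"ty":0,"tz":0,"twist":0,"grip":0.15}]'
python3 -m crank '[{"tx":1.5,"ty":0,"tz":0,"twist":0,"grip":0.15},{"tx":1.5,"ty":0,"tz":0,"twist":0,"grip":0.15},{"tx":1,"ty":0,"tz":0,"twist":0,"grip":0.15},{"tx":0,"ty":0,"tz":0,"twist":0,"grip":0.15}]'
python3 - <<'E'
from h import *
p=wsnap("w14.png")
s=cams.snapshot("scene"); save(s,"s14.png",(140,150,240,225),7.6)
E
```

```text
time: 21.25
tool_pos: [0.5875, -0.0746, 0.0204]
ee_rot: [-3.141, 0.003, 0.107]
wrist_force: [-1.7, -0.1, 5.3]
width: 0.0241
time: 21.75
tool_pos: [0.6269, -0.0703, 0.0204]
ee_rot: [-3.141, 0.004, 0.107]
wrist_force: [-2.2, -0.8, 4.4]
width: 0.0236
```

View pics/w14.png

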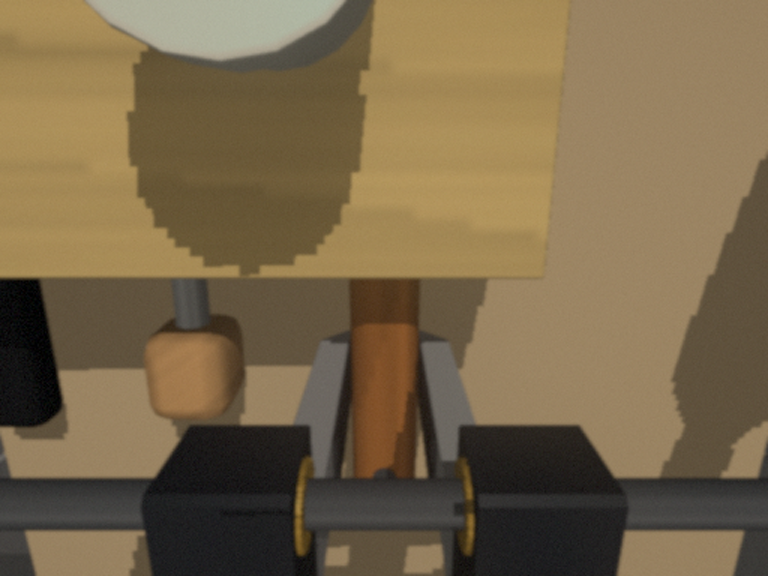

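View pics/s14.png

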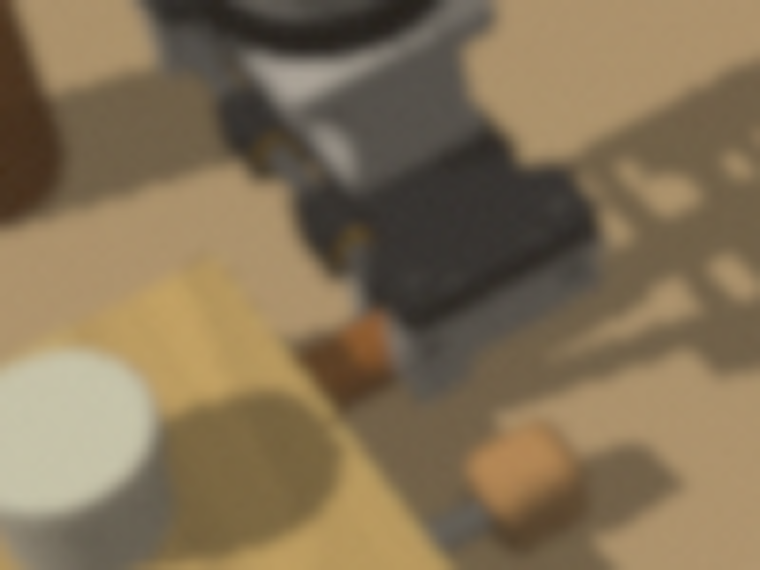

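Run:
```python
from h import *
p=wsnap()
a=.109;ex=np.array([np.cos(a),np.sin(a)]);ey=np.array([-np.sin(a),np.cos(a)])
FR=atz(p,(545/1.5,278/1.5),.054)[:2]; E=atz(p,(385/1.5,278/1.5),.054)[:2]
N=atz(p,(385/1.5,257/1.5),.035)[:2]
T=atz(p,(190/1.5,416/1.5),.034)[:2]
print("FR",FR,"edge",E,"neck",N,"neck past mouth mm",(N-E)@ex*1000,"brush y vs hole centre mm",((N-FR)@ey-.043)*1000)
print("tree out",(E-T)@ex, get_obs()["wrist_force"])
```

```text
FR [ 0.67596768 -0.11009796] edge [ 0.6711874  -0.06506296] neck [ 0.67257962 -0.06496262] neck past mouth mm 1.3948732014692458 brush y vs hole centre mm 2.236048118790676
tree out 0.05668034204803632 [-1.93699391  0.17946276  5.72467399]
```

The neck is about 1 mm past the mouth and the brush is 2 mm from the hole's centre. I'll push 7 mm more, check, then let go.

```bash
python3 -m crank '[{"tx":0.4,"ty":0,"tz":0,"twist":0,"grip":0.15},{"tx":0.3,"ty":0,"tz":0,"twist":0,"grip":0.15},{"tx":0,"ty":0,"tz":0,"twist":0,"grip":0.15},{"tx":0,"ty":0,"tz":0,"twist":0,"grip":0.15}]'
python3 -m crank '[{"tx":0,"ty":0,"tz":0,"twist":0,"grip":0.45},{"tx":0,"ty":0,"tz":0,"twist":0,"grip":0.45},{"tx":0,"ty":0,"tz":0,"twist":0,"grip":0.45},{"tx":0,"ty":0,"tz":0,"twist":0,"grip":0.45},{"tx":0,"ty":0,"tz":-3,"twist":0,"grip":0.45},{"tx":0,"ty":0,"tz":-5,"twist":0,"grip":0.45},{"tx":0,"ty":0,"tz":-5,"twist":0,"grip":0.45},{"tx":-5,"ty":0,"tz":0,"twist":0,"grip":0.45},{"tx":-5,"ty":0,"tz":0,"twist":0,"grip":0.45},{"tx":-5,"ty":0,"tz":0,"twist":0,"grip":0.45},{"tx":0,"ty":0,"tz":0,"twist":0,"grip":0.45}]'
python3 - <<'E'
from h import *
p=wsnap("w15.png")
s=cams.snapshot("scene"); save(s,"s15.png")
E
```

```text
time: 22.4
tool_pos: [0.6331, -0.0697, 0.0205]
ee_rot: [-3.141, 0.005, 0.107]
wrist_force: [-5.7, -1.0, 6.2]
width: 0.0235
time: 23.78
tool_pos: [0.483, -0.0852, 0.1499]
ee_rot: [-3.141, 0.002, 0.105]
wrist_force: [-0.4, 0.3, 0.1]
width: 0.0424
```

View pics/w15.png

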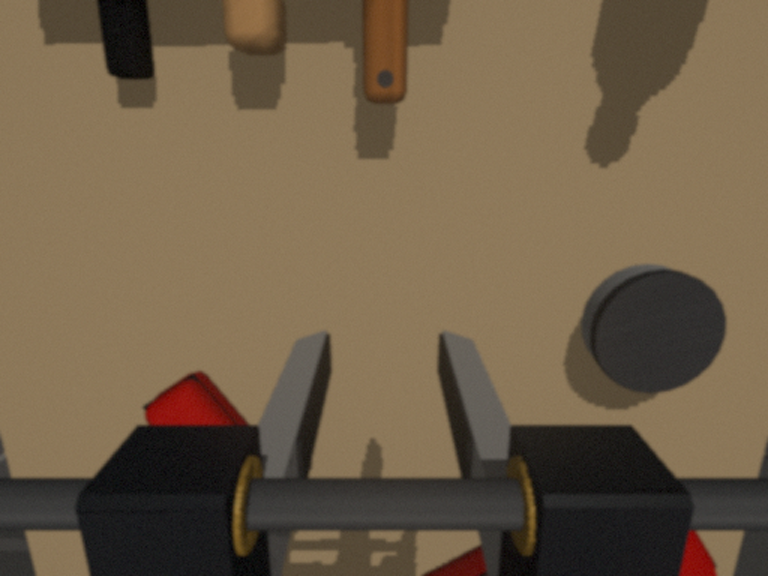

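View pics/s15.png

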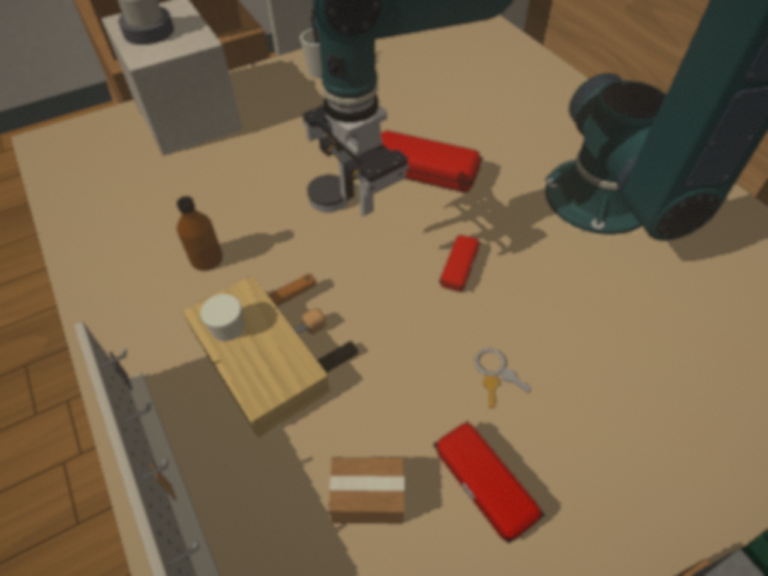

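```bash
python3 -m crank '[{"tx":-5,"ty":0,"tz":-1,"twist":0,"grip":0.45},{"tx":-5,"ty":0,"tz":-1,"twist":0,"grip":0.45},{"tx":-3,"ty":0,"tz":-1,"twist":0,"grip":0.45},{"tx":0,"ty":0,"tz":0,"twist":0,"grip":0.45}]'
python3 - <<'E'
from h import *
p=wsnap("w16.png")
t=cams.snapshot("top"); save(t,"t16.png",(215,100,365,250),4)
E
```

```text
time: 24.38
tool_pos: [0.3579, -0.0999, 0.1823]
ee_rot: [3.14, -0.004, 0.106]
wrist_force: [0.1, -0.3, -0.7]
width: 0.0426
```

View pics/t16.png

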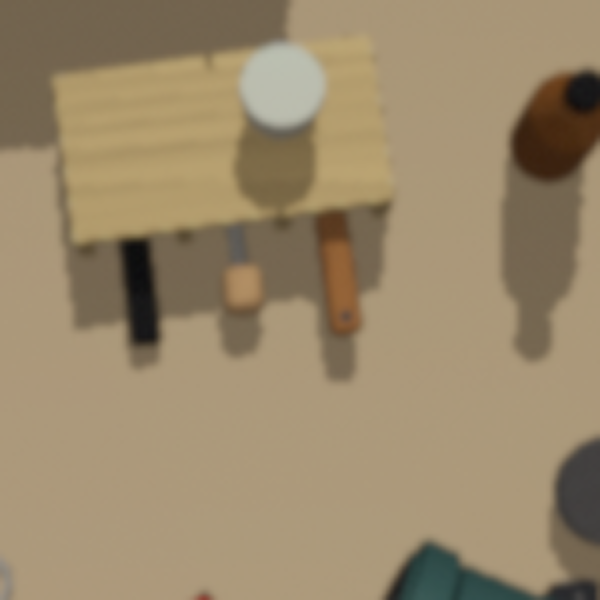

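View pics/w16.png

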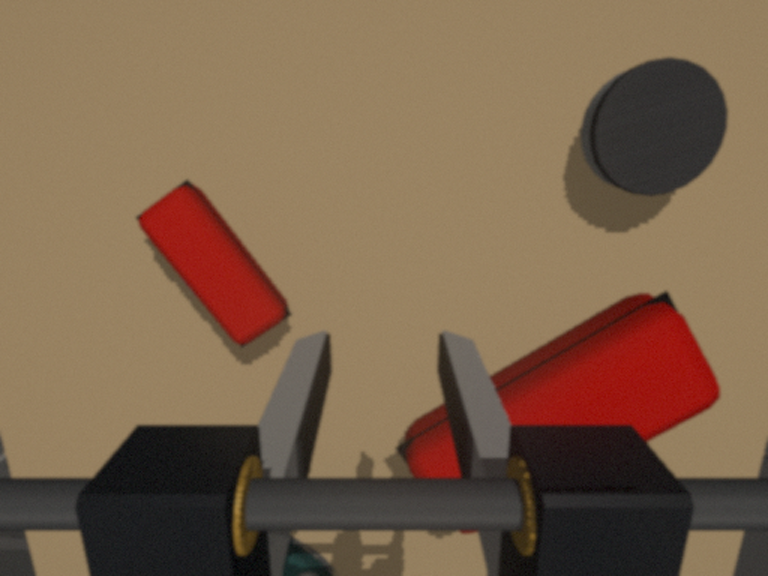

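Run:
```python
from h import *
t=cams.snapshot("top");s=cams.snapshot("scene")
a=.109;ex=np.array([np.cos(a),np.sin(a)])
f=lambda u,v,z:atz(t,(215+u/4,100+v/4),z)[:2]
E_=f(330,210,.054)
print("handle out",(E_-f(346,333,.025))@ex,"tree",(E_-f(242,310,.025))@ex-.0,E_,"FLFR",f(73,244,.054),f(392,200,.054))
for im,z in((t,.034),(s,.034)):
  for d in cams.outline_of(im,"brush")[:1]+cams.outline_of(im,"case")[:2]:
    m=d["region"].astype(np.uint8);c=max(cv2.findContours(m,0,1)[0],key=cv2.contourArea)[:,0,:]
    r=cv2.minAreaRect(np.array([atz(im,q,z)[:2] for q in c],np.float32)*1000)
    print(round(d["conf"],2),np.round(d["centre"]),np.round(r[0]),np.round(r[1]),round(r[2],1))
print(get_obs()["time"],get_obs()["wrist_force"])
```

```text
handle out 0.08607312716037743 tree 0.058573457278845595 [ 0.66791915 -0.06584468] FLFR [0.64885241 0.11999357] [ 0.6738385  -0.11070701]
0.82 [154. 204.] [529. 352.] [ 67. 162.] 4.8
0.81 [346. 304.] [ 220. -158.] [62. 78.] 66.2
0.88 [193. 193.] [626. -66.] [84. 31.] 4.9
0.88 [323. 322.] [534. 355.] [ 68. 158.] 4.3
0.75 [278. 110.] [ 262. -238.] [140. 228.] 40.3
24.775 [ 0.10534694 -0.33223583 -0.20323853]
```

The handle sticks out about 86 mm, so the neck is about 9 mm inside. The case rests at about (0.53, 0.355), and the neighbours look where they were. I'll hand the job in.

Run:
```python
from h import *
print(ticket.close_job())
```

```text
the job is handed in; nothing more can be done
None
```

The job is done and handed in at about 25 s of the 72 s allowed; no verdict came back.

**What I did:** I set the middle-sized red case aside, right way up, at about (0.53, 0.355), well to the left of the rack's front. Then I pulled the brush right out and turned it half round. I laid it on its bristles on the open shelf and let go, took it again by the handle, and slid it head first into the same right-hand pigeonhole.

**Last checks:**
- **Depth:** In the top view the handle sticks out about 86 mm, which puts the neck about 9 mm inside the mouth. The head's far end is then about 109 mm into the 115 mm hole.
- **Neighbours:** The shoehorn and shoe tree ends, measured in the top view, had not moved. The jar, bottle, tin, carton, keys and other cases looked unmoved in the pictures.
- **Forces:** The highest wrist force read at the end of any move was about 8 N. The gripper was clear of everything when I handed in.

**Disagreements:** While lining up the brush, the cameras disagreed on its sideways position by up to about 13 mm; the scene view was the odd one out. The last wrist view put it about 2 mm off the hole's centre, and it went in without resistance. The position of the mouth was uncertain by about 2 to 3 mm, which still leaves the neck inside. The outline network also mistook the case for the brush in the last top view; the scene view found the brush correctly.

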